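# Fit a filter tube into the push-fit port

## Task

Fit the fresh filter tube to the blue filter port: first pull the red dust plug out of the port and leave it in the steel dish, then take the blue-capped tube from the rack and push its steel end straight down into the port, past the stiff seal, until it is fully home on the bottom, and let go. Push gently, feeling for the bottom: pushing with more than about 25 N breaks the tube. Leave the two grey-capped tubes in the rack and the other things on the bench as they are.

Things in the scene. Friction and masses are not known exactly. Their poses are not given: they have to be found in the camera images.
- port: Blue metal block, 60 x 60 mm, on a 100 x 90 mm aluminium base plate fixed to the bench, 80 mm high in all, with a short brass hose barb on its +x side. Origin at the centre of the underside, z up. A round vertical bore, 18.5 mm wide, opens in the middle of its top with a 4 mm lead-in chamfer; in it are a rubber seal and, at the bottom, an orange seat disc.
- port_mouth (a point): Centre of the bore's mouth, level with the block's top, 80 mm above the bench. The sprung seal sits in the bore about 14 to 24 mm below: the tube's end meets it there and needs a push of roughly 8 to 15 N to get past; once past, the seal drags on the tube with a few N, and holds it when released. A steady push of about 17 N passes the seal and seats the tube.
- seat_disc (a joint): How far the tube has pressed down the sprung seat disc, m: 0 untouched, 0.004 the hard bottom. It yields to about 1.2 N and rises again if nothing holds it down. Untouched, its top lies 30 to 48 mm below the mouth; the hard bottom is 4 mm deeper. This depth differs from start to start and cannot be seen: the bottom has to be felt.
- plug: Red plastic dust plug, standing loosely in the port's bore at the start. A round grip knob 18 mm wide and 26 mm high on a flange 34 mm wide and 4 mm thick, which rests on the port's top; below it a 16 mm spigot, 12 mm long. Origin at the centre of the spigot's lower end; z up along the plug, flange underside at 12 mm, knob from 16 to 42 mm. 30 g.
- dish: Round shallow steel dish fixed to the bench, 120 mm over the rim, 20 mm high, inner floor 4 mm above the bench and about 85 mm wide. Origin at the centre of its underside.
- rack: White rack fixed to the bench, 210 x 52 mm, 60 mm high, with three holes in a row along its x axis, 62 mm apart, the middle one at its centre. A tube hangs in each, its shoulder on the rack's top. Origin at the centre of the underside.
- blue_tube: The fresh filter tube, rigid, 120 mm long, standing in one of the rack's holes: a white body 26 mm wide with a blue cap and blue band, on a steel spigot 16 mm wide and 55 mm long with a tapered nose. Origin at the centre of the spigot's lower end, z up along the tube: spigot 0 to 55 mm, body 55 to 104 mm, cap 104 to 120 mm. About 70 g.
- tube_grip (a point): A point on the blue tube's axis, 90 mm above its lower end, a good place to grip the 26 mm body.
- grey_tube_1: A used filter tube of the same shape as the blue one, with a grey cap and a brown body, standing in the rack. To be left there.
- grey_tube_2: The other used filter tube, grey cap, brown body, standing in the rack. To be left there.
- stopwatch: Round white stopwatch, 65 x 58 x 14 mm, lying on the bench: leave it alone.
- refacing_stone: Grey stone with a red face, 32 x 72 x 22 mm, lying on the bench: leave it alone.
- loupe: Small black loupe, 37 mm wide, 42 mm high, standing on the bench: leave it alone.
Mind the look-alikes: they are no part of the job. What is meant by the plug is not turquoise, and is the smaller of those in its own colour.

How it is judged:
On the way, in this order (a step that is already met when the one before it is completed fails the run):
1. the red plug lies in the dish, let go (horizontal distance between plug and dish below 0.055 m and height (world z) of plug below 0.035 m and contact force between the fingers and plug below 0.1 N), for 0.2 s.
2. the blue tube's end is in the port's bore (horizontal distance between blue_tube and port_mouth below 0.004 m and z of blue_tube in the frame of port_mouth below -0.008 m), for 0.1 s.
At the end, for the whole second after the job is handed in: The blue tube stands upright (within 0.1 rad) in the port, its end within 4 mm of the bore's axis and at least 30 mm below the mouth, with the seat disc held down more than 3.4 of its 4 mm; the red plug lies at rest in the dish (within 55 mm of its centre, below the rim); nothing is held (value of joint seat_disc above 0.0034 m and horizontal distance between blue_tube and port_mouth below 0.004 m and z of blue_tube in the frame of port_mouth below -0.03 m and angle between the z axis of blue_tube and the z axis of port, either way round below 0.1 rad and linear speed of blue_tube below 0.02 m/s and horizontal distance between plug and dish below 0.055 m and height (world z) of plug below 0.035 m and linear speed of plug below 0.03 m/s); the robot touches nothing.
It fails at once if the tube is forced: pushed with over 25 N (contact forces between tube and port, with the seal's squeeze, add up to more than 40 N) (contact force between blue_tube and port above 40 N).
It fails at once if a grey-capped tube is moved more than 25 mm (distance of any of grey_tube_1, grey_tube_2 from where it was at the start of the episode above 0.025 m).
It fails at once if a bystander on the bench is moved more than 25 mm (distance of any of stopwatch, refacing_stone, loupe from where it was at the start of the episode above 0.025 m).
It also fails if it takes over 64 s, if anything falls off the work surface, if the arm or the gripper's body presses on something with over 40 N, if the wrist force passes 120 N, or if a joint passes its speed limit or range.

## Robot

A 6-joint arm with a two-finger parallel gripper is mounted at the origin on a cart in front of the work surface, level with it; the furniture and walls round the work are solid. World frame = base frame: x ahead of the robot, y to its left, z up, the work surface at z = 0. Lengths are in m, angles in rad, forces in N, time in s.
With the tool pointing down it reaches from about 0.35 to 0.975 m from the base axis. Payload 7.1 kg.
Tool frame: the origin (TCP) lies midway between the tips of the shut fingers; the grasp point (between the pads) lies 19 mm behind it; z points along the fingers, y is the line along which they close (so a half turn about z gives the same grasp; the last joint's range is limited). The gripper opens to 88 mm and grips with 3 to 60 N. Pads are 20 mm wide; open, the fingers measure 115 mm over their backs; the gripper's body (75 mm by 178 mm) begins 61 mm behind the grasp point.
Start: joints at [-0.019, 0.423, 1.63, -0, 1.089, -0.019], TCP at [0.625, 0, 0.195] pointing down, gripper open.
Joint ranges: [-3, 3], [-0.9, 2.11], [0.09, 2.58], [-1.31, 4.45], [0.11, 2.69], [-2.54, 2.54]. Speed limits (rad/s): [2.39, 2.39, 3.01, 3.14, 3.14, 3.14].

## Interface

Orientations are given as a unit quaternion [w, x, y, z].
In Python, from station import move_pose, movel, movej, command_gripper, wait, inverse_kinematics, read_camera, camera_info, MotionError, job_done, get_time, get_joint_pos, get_qvel, get_effort, get_tcp_pos, get_ee_rot, get_ft_force, get_ft_torque, get_grip_width, get_finger_force gives the robot as it stands. Calls block until the motion is done:
- move_pose(position, orientation): joint-space move of the TCP to a pose.
- movel(position, frame=None, v=0.15, until_force=None): straight line of the TCP; frame=None keeps the orientation; v is the mean speed in m/s. With until_force (N) it stops when the force on the tool has changed by that much, and returns True; else False.
- movej(angles): joint-space move.
- command_gripper(opening): opening from 0.0 (shut) to 1.0 (fully open); the grip force is fixed at half the most; returns when the fingers have stopped.
- wait(seconds).
- inverse_kinematics(position, orientation): joint angles nearest the present ones, or None.
- read_camera(name): name is "scene" or "side" or "wrist"; returns the picture (420x560x3 uint8, red, green, blue); there is no depth.
- camera_info(name): a dict with "intrinsics" (3x3 intrinsics, pixels), "dist" ([k1, k2, p1, p2, k3] as OpenCV has them; the pictures are not rectified), "T" (4x4, takes a point from camera to world coordinates); the wrist camera has in their place "tool_from_camera" (4x4, takes a point from camera to tool coordinates, whose origin is the TCP and whose axes are the flange's). Camera axes: x right, y up, looking along -z (the intrinsics and any distortion apply to the point x, -y, -z); pixel columns grow to the right and rows downward; lengths in m; the calibration is good to about 2 mm. A picture is of the moment at which its call begins: read the wrist's pose just before it. camera_info takes no time and is no camera call.
A pose or a line that the arm cannot do raises MotionError and nothing moves.
- job_done(): hands the job in; it is judged then, once.
Readings, each from a call of its own:
- get_time(): time.
- get_joint_pos(): joint angles.
- get_qvel(): joint speeds.
- get_effort(): joint torques, N m.
- get_tcp_pos(): TCP position.
- get_ee_rot(): TCP orientation.
- get_ft_force(): force on the tool from outside, world axes, zero at the start.
- get_ft_torque(): the same for the moment, N m.
- get_grip_width(): opening from 0.0 (shut) to 1.0 (fully open).
- get_finger_force(): force on a finger pad.
Only numpy, scipy, OpenCV 4.12 (cv2) and the standard library are available. Lean on these libraries where they do the work, as an engineer would, in place of code of your own. Each camera call takes 0.05 s, during which the arm holds its last target. There are 200 camera calls.

## Working session

There is one attempt and no reset: what is moved stays moved. The work goes in short steps, each a Python script; the robot and the scene stay as the last script left them, time stands still between calls to the robot, and variables do not carry over. Pictures are saved under pics/ and viewed, at most 13 in all, crops included, and the job is handed in when it is done.

```bash
mkdir -p pics; ls; python3 - <<'E'
from station import *
import cv2
for n in ["scene","side","wrist"]:
    cv2.imwrite(f"pics/{n}0.png",read_camera(n)[:,:,::-1])
    print(n,camera_info(n))
print(get_time(),get_tcp_pos(),get_ee_rot())
E
```

```text
pics
scene {'intrinsics': array([[534.59982246,   0.        , 271.77902003],
       [  0.        , 534.59982246, 205.61072537],
       [  0.        ,   0.        ,   1.        ]]), 'dist': array([-0.00426268,  0.        ,  0.        ,  0.        ,  0.        ]), 'T': array([[ 0.67506535,  0.49326426, -0.54861384, -0.19865598],
       [-0.73775357,  0.44878679, -0.50429167, -0.70030701],
       [-0.00253841,  0.74517165,  0.66686787,  0.96394259],
       [ 0.        ,  0.        ,  0.        ,  1.        ]])}
side {'intrinsics': array([[410.1524481 ,   0.        , 275.64918122],
       [  0.        , 410.1524481 , 210.42543876],
       [  0.        ,   0.        ,   1.        ]]), 'dist': array([-0.03597359,  0.        ,  0.        ,  0.        ,  0.        ]), 'T': array([[-0.89406553,  0.17890389, -0.4106583 ,  0.10803286],
       [-0.44764778, -0.38975005,  0.80480206,  0.75788957],
       [-0.01607188,  0.90337605,  0.42854801,  0.51101419],
       [ 0.        ,  0.        ,  0.        ,  1.        ]])}
wrist {'intrinsics': array([[377.96070623,   0.        , 284.40353605],
       [  0.        , 377.96070623, 213.68747693],
       [  0.        ,   0.        ,   1.        ]]), 'dist': array([-0.10491725,  0.        ,  0.        ,  0.        ,  0.        ]), 'tool_from_camera': array([[-4.94987241e-04,  9.63050033e-01,  2.69322090e-01,
         7.28062237e-02],
       [ 9.99998184e-01,  9.72385725e-04, -1.63918883e-03,
         1.02353458e-03],
       [-1.84050582e-03,  2.69320789e-01, -9.63048766e-01,
        -1.89799932e-01],
       [ 0.00000000e+00,  0.00000000e+00,  0.00000000e+00,
         1.00000000e+00]])}
0.15 [6.24553126e-01 4.14769542e-05 1.94176427e-01] [-4.24192653e-04  7.07107722e-01  7.07105600e-01 -3.99947199e-04]
```

View pics/scene0.png

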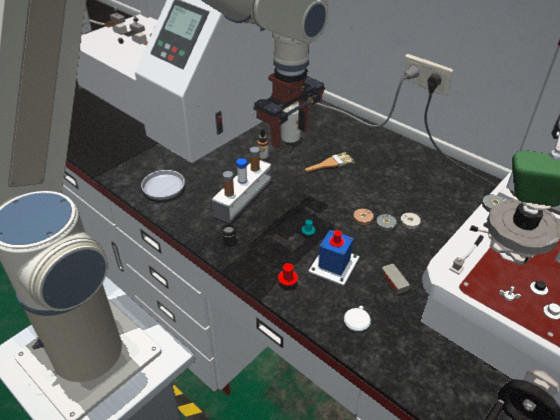

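View pics/side0.png

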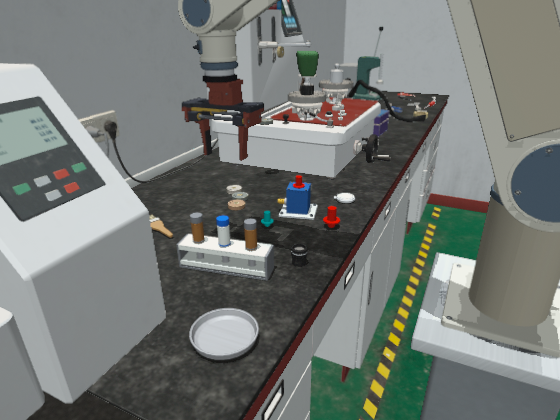

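Scene: the red plug stands in the blue port, knob top at (336,234). The larger red decoy is at (288,276). The blue tube's cap top is at (242,161), with the grey caps at (228,175) and (255,152). The dish is centred at (163,184). In the side view, the knob is at (298,179), the blue cap at (223,218), the greys at (196,216) and (250,222), and the dish at (224,332).

```bash
cat > h.py <<'E'
from station import *
import numpy as np, cv2
from scipy.spatial.transform import Rotation as R
def T_of(n):
    i=camera_info(n)
    if n!="wrist": return i,i["T"]
    q=get_ee_rot(); T=np.eye(4); T[:3,:3]=R.from_quat([q[1],q[2],q[3],q[0]]).as_matrix(); T[:3,3]=get_tcp_pos()
    return i,T@i["tool_from_camera"]
def pt(n,uv,z,iT=None):
    i,T=iT or T_of(n)
    u=cv2.undistortPoints(np.array([[uv]],float),i["intrinsics"],i["dist"])[0,0]
    d=T[:3,:3]@np.array([u[0],-u[1],-1]); o=T[:3,3]
    return o+d*(z-o[2])/d[2]
def px(n,P,iT=None):
    i,T=iT or T_of(n)
    c=np.linalg.inv(T)@np.append(P,1); c=c[:3]*[1,-1,-1]
    return cv2.projectPoints(c[None],np.zeros(3),np.zeros(3),i["intrinsics"],i["dist"])[0].ravel()
def down(yaw): # tool y axis at angle yaw from world x
    y=np.array([np.cos(yaw),np.sin(yaw),0]); z=np.array([0,0,-1.]); x=np.cross(y,z)
    q=R.from_matrix(np.c_[x,y,z]).as_quat(); return [q[3],q[0],q[1],q[2]]
E
python3 - <<'E'
from h import *
for l,z,a,b in [("knob",.11,(336,235),(298,179)),("blue",.125,(242,161),(223,218)),("g1",.125,(228,175),(250,222)),("g2",.125,(255,152),(196,216)),("dish",.015,(163,185),(224,332))]:
    print(l,pt("scene",a,z).round(4),pt("side",b,z).round(4))
print("decoy",pt("scene",(288,276),.03))
print("start yaw tool y",R.from_quat(np.roll(get_ee_rot(),-1)).as_matrix().round(2))
E
```

```text
knob [ 0.528  -0.2288  0.11  ] [ 0.5262 -0.1986  0.11  ]
blue [0.5676 0.1085 0.125 ] [0.5629 0.1132 0.125 ]
g1 [0.5026 0.0935 0.125 ] [0.5013 0.1054 0.125 ]
g2 [0.6188 0.1109 0.125 ] [0.6214 0.1296 0.125 ]
dish [0.4417 0.2994 0.015 ] [0.4436 0.3068 0.015 ]
decoy [ 0.41677235 -0.18416939  0.03      ]
start yaw tool y [[ 0.  1. -0.]
 [ 1. -0.  0.]
 [ 0. -0. -1.]]
```

```bash
python3 - <<'E'
from h import *
for y in (-np.pi/2+.15,np.pi/2+.15):
    print(y,[None if (q:=inverse_kinematics(p,down(y))) is None else q.round(2) for p in ([.527,-.215,.25],[.565,.11,.25],[.443,.303,.2])])
yaw=-np.pi/2+.15
move_pose([.50,-.215,.25],down(yaw)); wait(.3)
cv2.imwrite("pics/w1.png",read_camera("wrist")[:,:,::-1]); np.save("w1.npy",T_of("wrist")[1])
move_pose([.53,.11,.27],down(yaw)); wait(.3)
cv2.imwrite("pics/w2.png",read_camera("wrist")[:,:,::-1]); np.save("w2.npy",T_of("wrist")[1])
print(get_time())
a=np.hstack([cv2.imread("pics/w1.png"),cv2.imread("pics/w2.png")])
cv2.imwrite("pics/w12.png",np.vstack([a])[:, :])
E
```

```text
-1.4207963267948966 [array([-0.41,  0.28,  1.7 , -0.  ,  1.16,  1.01]), array([ 0.17,  0.29,  1.69, -0.  ,  1.16,  1.59]), array([ 0.58,  0.29,  1.82, -0.  ,  1.03,  2.  ])]
1.7207963267948965 [array([-0.41,  0.28,  1.7 , -0.  ,  1.16, -2.13]), array([ 0.17,  0.29,  1.69, -0.  ,  1.16, -1.55]), array([ 0.58,  0.29,  1.82, -0.  ,  1.03, -1.14])]
3.0917
```

View pics/w1.png

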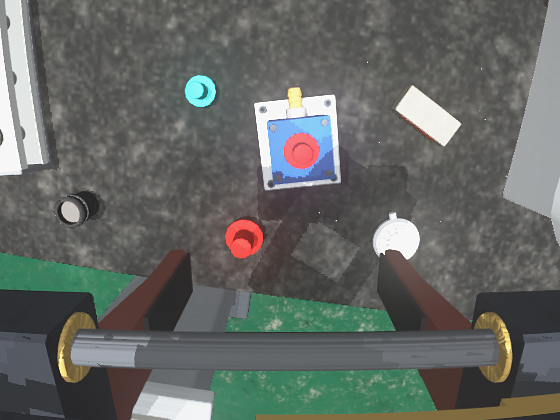

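View pics/w2.png

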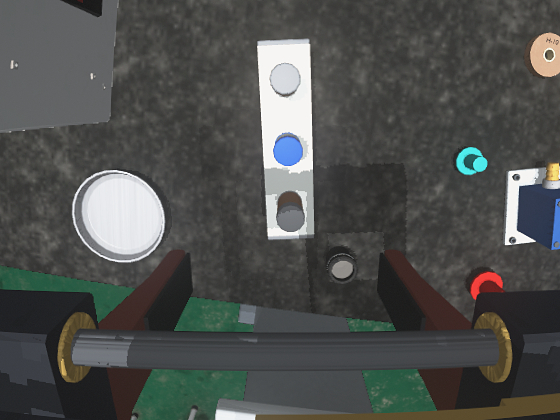

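W1: the knob top is at about (302,153). W2: the blue cap top is at (288,150), the greys at (285,79) and (290,218), and the dish centre at (119,216).

```bash
python3 - <<'E'
from h import *
i=camera_info("wrist")
for l,n,uv,z in [("knob","w1",(302,153),.11),("blue","w2",(288,150),.125),("gfar","w2",(285,79),.125),("gnear","w2",(290,218),.125),("dish","w2",(119,216),.018)]:
    print(l,pt("",uv,z,(i,np.load(n+".npy"))).round(4))
# colour blobs vs predicted
for n,lo,hi in [("w1",(0,150,120),(6,255,255)),("w2",(105,150,90),(125,255,255))]:
    m=cv2.inRange(cv2.cvtColor(cv2.imread(f"pics/{n}.png"),cv2.COLOR_BGR2HSV),lo,hi)
    s=cv2.connectedComponentsWithStats(m); print(n,[(s[2][k],s[3][k].round(1)) for k in range(1,s[0]) if s[2][k][4]>150])
for a in ((336,235),(337,238),(337,234)): print(pt("scene",a,.11).round(4))
E
```

```text
knob [ 0.54   -0.2249  0.11  ]
blue [0.5701 0.1111 0.125 ]
gfar [0.6292 0.1226 0.125 ]
gnear [0.5087 0.0999 0.125 ]
dish [0.4493 0.3038 0.018 ]
w1 [(array([ 225,  219,   38,   39, 1126], dtype=int32), array([243.6, 237.7]))]
w2 [(array([273, 137,  29,  29, 631], dtype=int32), array([287.6, 151.2])), (array([551, 199,   9,  51, 282], dtype=int32), array([556., 226.]))]
[ 0.528  -0.2288  0.11  ]
[ 0.5219 -0.2363  0.11  ]
[ 0.5321 -0.2285  0.11  ]
```

```bash
python3 - <<'E'
from h import *
yaw=-np.pi/2+.186; D=down(yaw)
command_gripper(.6)
move_pose([.538,-.225,.17],D)
print(movel([.538,-.225,.088],until_force=8), get_tcp_pos(), get_ft_force())
command_gripper(0); wait(.2)
print("w",get_grip_width(),get_finger_force(),get_ft_force(),get_tcp_pos())
movel([.538,-.225,.16],v=.1)
print("w",get_grip_width(),get_finger_force())
movel([.48,-.225,.20]); wait(.3)
np.save("w3.npy",T_of("wrist")[1]); cv2.imwrite("pics/w3.png",read_camera("wrist")[:,:,::-1]); cv2.imwrite("pics/s3.png",read_camera("scene")[:,:,::-1]);print(get_time())
E
```

```text
False [ 0.53870792 -0.22479304  0.08861942] [-0.02590703 -0.39248427  0.39591818]
w 0.004069199105628205 0.0 [-0.37727228 -0.1259387   0.33606056] [ 0.53799645 -0.22497931  0.08796377]
w 0.004139791758972587 0.0
8.8167
```

View pics/w3.png

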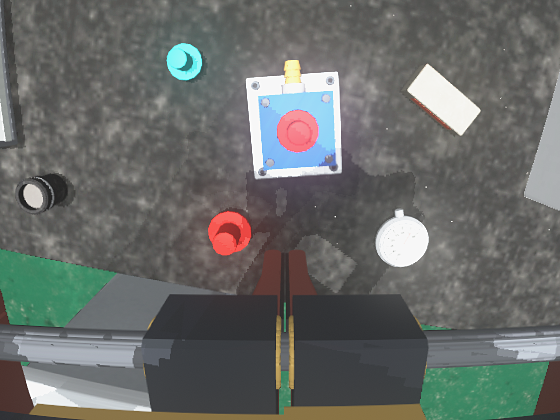

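The knob is still in the port at (298,130), so the fingers closed beside it. The fingertips show at about (285,253). I'll check the projection.

```bash
python3 - <<'E'
from h import *
i,T=T_of("wrist"); T=np.load("w3.npy")
t=get_tcp_pos(); print(t,get_ee_rot(),"tcp px",px("",t,(i,T)))
print("knob",pt("",(298,130),.11,(i,T)), pt("",(298,130),.084,(i,T)))
print("knob w1",pt("",(302,153),.11,(i,np.load("w1.npy"))))
P=pt("",(302,153),.11,(i,np.load("w1.npy"))); print(px("",P,(i,T)),"scene",px("scene",P),"side",px("side",P))
print("tip in scene/side",px("scene",t),px("side",t), T.round(3))
# ray triangulation
def ray(n,uv,iT=None):
    a=pt(n,uv,.3,iT);b=pt(n,uv,.0,iT);return a,(b-a)/np.linalg.norm(b-a)
def tri(rs):
    A=sum(np.eye(3)-np.outer(d,d) for _,d in rs);B=sum((np.eye(3)-np.outer(d,d))@a for a,d in rs);p=np.linalg.solve(A,B)
    return p.round(4),[np.linalg.norm(np.cross(p-a,d)).round(4) for a,d in rs]
W1=(i,np.load("w1.npy"));W3=(i,T)
print(tri([ray("",(302,153),W1),ray("",(298,130),W3),ray("scene",(337,235)),ray("side",(298,179))]))
print(tri([ray("",(302,153),W1),ray("",(298,130),W3)]))
a=cv2.resize(cv2.imread("pics/s3.png")[210:310,240:400],None,fx=4,fy=4)
b=cv2.resize(cv2.imread("pics/side0.png")[150:250,170:330],None,fx=3,fy=3)
c=np.zeros((400,640,3),np.uint8);c=a;cv2.imwrite("pics/c3.png",c)
E
```

```text
[ 0.48013562 -0.22490667  0.19962451] [-1.31804966e-04  9.95665277e-01  9.30085448e-02 -2.24002316e-04] tcp px [282.51449261 253.02991774]
knob [ 0.54111769 -0.2244722   0.11      ] [ 0.5399365  -0.22561718  0.084     ]
knob w1 [ 0.53999902 -0.22486406  0.11      ]
[298.2325815  131.63332064] scene [337.82437876 231.40818228] side [297.28496343 175.16964265]
tip in scene/side [323.9297199  215.79451826] [318.34110121 146.4205818 ] [[ 0.185  0.947  0.264  0.554]
 [-0.983  0.178  0.049 -0.212]
 [-0.    -0.268  0.963  0.389]
 [ 0.     0.     0.     1.   ]]
(array([ 0.5391, -0.2251,  0.0989]), [np.float64(0.0005), np.float64(0.0015), np.float64(0.0007), np.float64(0.0011)])
(array([ 0.542 , -0.2236,  0.1293]), [np.float64(0.0), np.float64(0.0)])
```

View pics/c3.png

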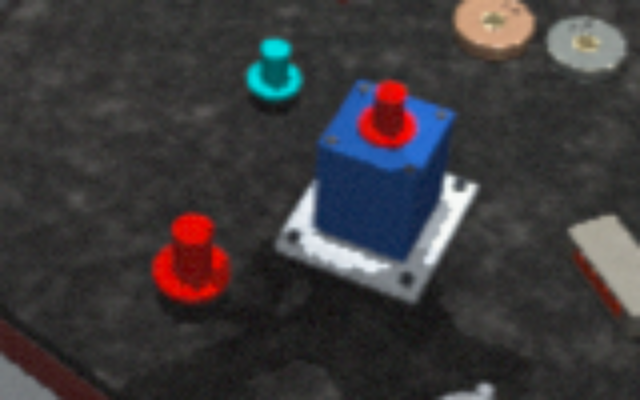

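The knob's measured position agrees across cameras: (0.540,-0.225), top at about 0.10 to 0.11. I'll descend again and look before closing fully.

```bash
python3 - <<'E'
from h import *
D=down(-np.pi/2+.186)
command_gripper(.6)
move_pose([.540,-.225,.17],D)
movel([.540,-.225,.088],until_force=8)
a=read_camera("side"); b=read_camera("wrist")
for w in (.4,.3,.25,.2,.15):
    command_gripper(w); print(w,get_grip_width(),get_finger_force(),get_ft_force().round(2))
c=read_camera("side");d=read_camera("scene")
f=lambda i,x,y:cv2.resize(i[y:y+75,x:x+100],None,fx=4,fy=4,interpolation=cv2.INTER_CUBIC)
o=np.vstack([np.hstack([f(a,250,140),f(c,250,140)]),np.hstack([f(d,290,190),cv2.resize(b,(400,300))])])
cv2.imwrite("pics/c4.png",o[:,:,::-1]); print(get_tcp_pos(),get_time())
E
```

```text
0.4 0.3991008955978371 0.0 [ 0.36 -0.58  0.65]
0.3 0.29778646815146503 0.0 [-0.25  0.12 -0.49]
0.25 0.25118286585424815 0.0 [-0.22 -0.07  0.71]
0.2 0.20130496181290056 0.0 [-0.86 -0.61  0.02]
0.15 0.14905080492936157 0.0 [ 1.13 -0.17  0.33]
[ 0.54001892 -0.22499415  0.08802128] 12.8583
```

View pics/c4.png

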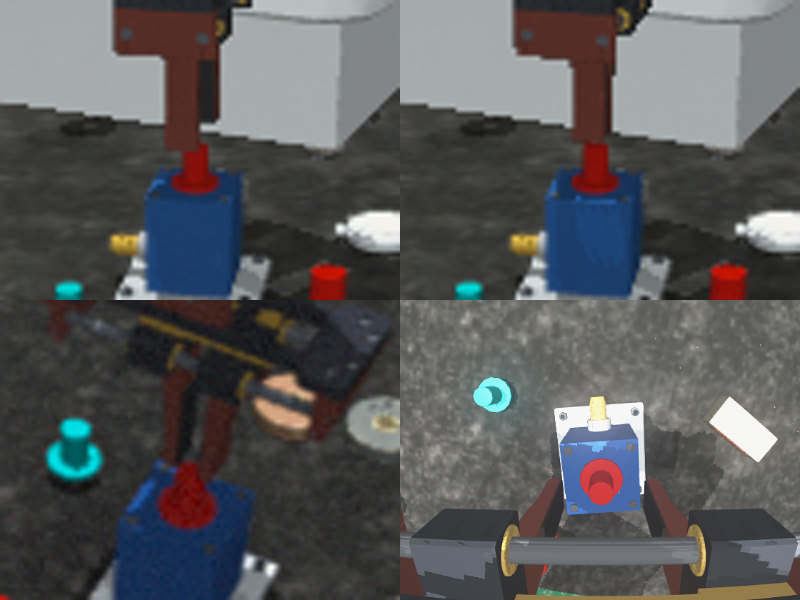

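Side and scene both show the fingertips only reaching the knob's top, at about (297,176) in side, though the readout says z = 0.088. I'll compare predicted and observed tip pixels to see which coordinate is off.

```bash
python3 - <<'E'
from h import *
t=get_tcp_pos()
for dx,dz in ((0,0),(0,.02),(.02,0),(.03,0)):
    P=t+[dx,0,dz]; print(dx,dz,"side",px("side",P).round(1),"scene",px("scene",P).round(1))
print("tip wrist",px("wrist",t),"knob .11",px("wrist",[.54,-.225,.11]),"flange",px("wrist",[.54,-.225,.084]))
print("obs knob top",pt("wrist",(281,266),.11),"obs corners etc")
b=read_camera("wrist")
cv2.imwrite("pics/w5.png",cv2.resize(b[150:350,180:380],None,fx=3,fy=3)[:,:,::-1])
E
```

```text
0 0 side [297.2 182.5] scene [337.1 238.2]
0 0.02 side [297.3 175.8] scene [337.8 232.1]
0.02 0 side [290.8 181.5] scene [342.4 233.7]
0.03 0 side [287.6 180.9] scene [344.9 231.5]
tip wrist [282.41672373 252.79318822] knob .11 [282.1965153  269.55412426] flange [282.45721217 250.13278271]
obs knob top [ 0.54171872 -0.22409599  0.11      ] obs corners etc
```

View pics/w5.png

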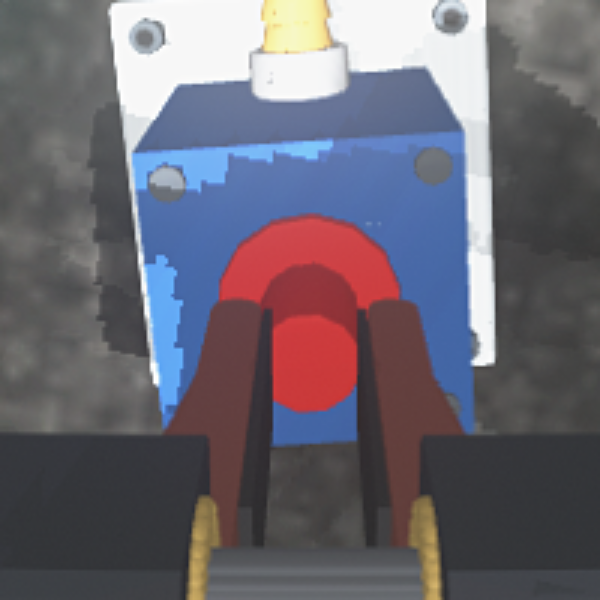

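All three cameras agree: the fingertips end about 20 mm short of the reported TCP. Tip front edges are at row 250 in wrist where 234 was expected, and side gives z≈0.108. The fingers therefore closed above the knob. I'll go 18 mm lower, with force detection.

```bash
python3 - <<'E'
from h import *
command_gripper(.6)
print(movel([.541,-.2245,.069],v=.05,until_force=5),get_tcp_pos(),get_ft_force().round(2))
command_gripper(0); wait(.2)
print("w",get_grip_width(),get_finger_force(),get_ft_force().round(2))
if get_grip_width()>.1:
    t=get_tcp_pos(); movel([t[0],t[1],.14],v=.1); print("up w",get_grip_width(),get_finger_force())
    movel([.48,-.225,.19]); wait(.2)
    np.save("w6.npy",T_of("wrist")[1]); b=read_camera("wrist"); cv2.imwrite("pics/w6.png",b[:,:,::-1])
print(get_time(),get_tcp_pos())
E
```

```text
False [ 0.54076799 -0.22438906  0.06853663] [-0.08 -0.81 -0.06]
w 0.19617317652365568 30.000462234020233 [-0.92 -0.48  1.61]
up w 0.19046862719483987 29.99996244907379
16.85 [ 0.48016698 -0.22481187  0.18930709]
```

View pics/w6.png

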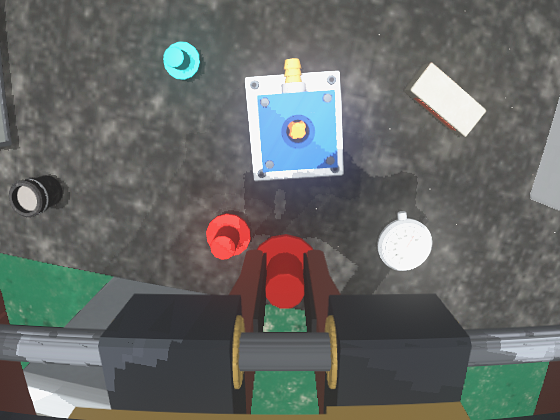

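The plug is held and the bore mouth is visible at (297.5,131). Next: place the plug in the dish.

```bash
python3 - <<'E'
from h import *
i=camera_info("wrist"); T=np.load("w6.npy"); print("mouth",pt("",(297.5,131),.08,(i,T)), "if cam +20mm",pt("",(297.5,131),.06,(i,T)))
D=down(-np.pi/2+.186)
move_pose([.447,.303,.2],D)
print("w",get_grip_width())
movel([.447,.303,.03]); wait(.2)
print(movel([.447,.303,.004],v=.03,until_force=3),get_tcp_pos(),get_ft_force().round(2))
command_gripper(.45); wait(.2)
t=get_tcp_pos(); movel([t[0],t[1],.12]); 
move_pose([.53,.11,.25],D); wait(.2)
b=read_camera("wrist"); c=read_camera("side"); np.save("w7.npy",T_of("wrist")[1])
cv2.imwrite("pics/w7.png",np.vstack([b[:,:400],cv2.resize(c[120:400,100:400],(400,373))])[:, :, ::-1][:793])
cv2.imwrite("pics/w7.png",np.hstack([b[60:360,:400],c[80:380,100:400]])[:,:,::-1]); print(get_time())
E
```

```text
mouth [ 0.53940612 -0.22507755  0.08      ] if cam +20mm [ 0.53843869 -0.22594032  0.06      ]
w 0.1900251701728107
True [0.44683898 0.30286933 0.00506081] [-0.91  0.43  5.89]
23.9833
```

View pics/w7.png

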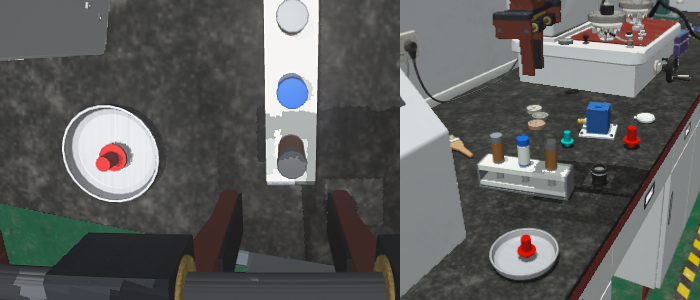

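The plug stands in the dish. The blue cap top is at full-image (293,152). Next: take the tube.

```bash
python3 - <<'E'
from h import *
i=camera_info("wrist"); p=pt("",(293,152),.125,(i,np.load("w7.npy"))); print("blue",p)
D=down(-np.pi/2+.186)
command_gripper(.6)
x,y=(p[:2]+[.5701,.1111])/2
move_pose([x,y,.17],D)
print(movel([x,y,.066],v=.08,until_force=6),get_tcp_pos(),get_ft_force().round(2))
command_gripper(0); wait(.2)
print("w",get_grip_width(),get_finger_force(),get_ft_force().round(2))
if get_grip_width()>.25:
    movel([x,y,.22],v=.1); print("up",get_grip_width(),get_finger_force(),get_ft_force().round(2))
    move_pose([.539,-.225,.22],D); wait(.2)
    c=read_camera("side");b=read_camera("scene")
    cv2.imwrite("pics/s8.png",np.hstack([cv2.resize(c[60:260,200:400],(400,400)),cv2.resize(b[130:330,240:440],(400,400))])[:,:,::-1])
print(get_time(),get_tcp_pos())
E
```

```text
blue [0.5704557  0.11020625 0.125     ]
False [0.570716   0.11073353 0.06653634] [ 0.01 -0.12 -0.03]
w 0.29592688421924296 29.99046988785267 [-0.15  1.39  0.97]
up 0.29865651987455893 29.98575635254383 [-0.25  0.46 -0.47]
30.325 [ 0.53929148 -0.22420549  0.22000282]
```

View pics/s8.png

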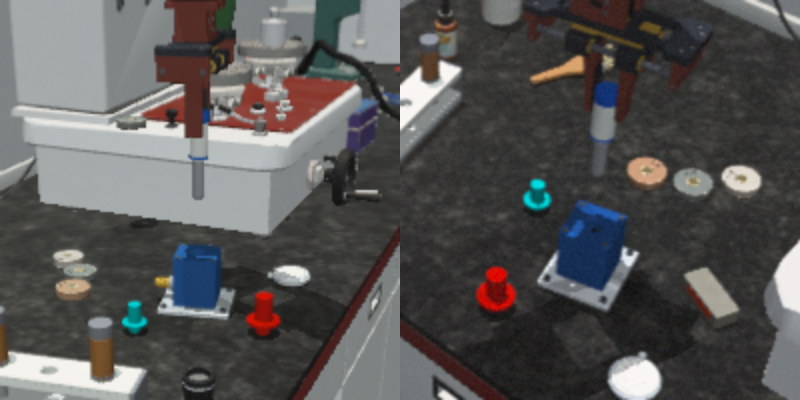

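The blue tube is gripped upright above the port, with its nose at side px (299,159). Descend slowly with force sensing.

```bash
python3 - <<'E'
from h import *
print("pred nose side",px("side",[.539,-.2245,.159]),"scene",px("scene",[.539,-.2245,.159]))
X,Y=.5394,-.225
movel([X,Y,.155],v=.08); wait(.2); f0=get_ft_force()
s=movel([X,Y,.131],v=.03,until_force=5)
print(s,get_tcp_pos().round(4),(get_ft_force()-f0).round(2),get_time())
if not s:
    s=movel([X,Y,.085],v=.012,until_force=17)
    print(s,get_tcp_pos().round(4),(get_ft_force()-f0).round(2),get_grip_width(),get_time())
E
```

```text
pred nose side [297.67676791 158.39297346] scene [339.18890598 215.75751517]
False [ 0.5394 -0.225   0.1311] [-0.56 -1.36 -0.51] 32.4417
True [ 0.5409 -0.2254  0.1015] [-0.56  0.74  7.96] 0.296677376747648 34.8333
```

```bash
python3 - <<'E'
from h import *
t=get_tcp_pos();wait(.2); print(get_ft_force().round(2),t.round(4))
s=movel([.5394,-.225,t[2]-.02],v=.01,until_force=10)
print(s,get_tcp_pos().round(4),get_ft_force().round(2),get_time()); wait(.3)
print(get_tcp_pos().round(4),get_ft_force().round(2))
b=read_camera("side");c=read_camera("scene")
cv2.imwrite("pics/s9.png",np.hstack([cv2.resize(b[110:210,250:350],(400,400)),cv2.resize(c[180:280,290:390],(400,400))])[:,:,::-1])
E
```

```text
[-1.09  0.73  6.15] [ 0.5409 -0.2254  0.1015]
True [ 0.5414 -0.2253  0.1014] [-0.56  0.48  6.41] 35.5333
[ 0.5413 -0.2254  0.1015] [-1.21  1.71  5.6 ]
```

View pics/s9.png

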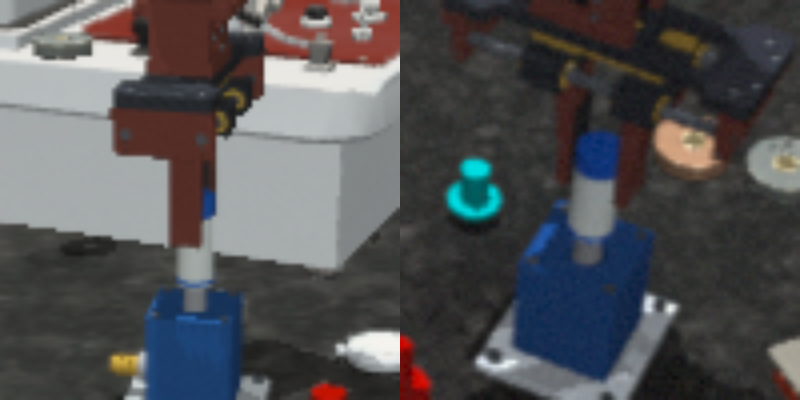

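Pushing again gave +10 N over 0.1 mm, so this is the hard bottom, with the nose about 40 mm deep and no slip in the grip. Release, retreat and check.

```bash
python3 - <<'E'
from h import *
t=get_tcp_pos()
command_gripper(.6); wait(.2); print(get_finger_force())
movel([t[0],t[1],.22],v=.12); wait(.3)
b=read_camera("side");c=read_camera("scene")
cv2.imwrite("pics/s10.png",np.hstack([cv2.resize(b[110:210,250:350],(400,400)),cv2.resize(c[130:330,140:390],(500,400))[:,:400]])[:,:,::-1]); print(get_time(),get_ft_force())
# blue cap top centroid height check (side): predicted for nose depth d
for d in (.034,.04,.044,.028): print(d,px("side",[.5394,-.225,.2-d]).round(1),px("scene",[.5394,-.225,.2-d]).round(1))
E
```

```text
0.0
38.2833 [-0.54623991  0.35823329 -0.49308808]
0.034 [297.6 155.9] [339.7 213.4]
0.04 [297.6 158. ] [339.5 215.4]
0.044 [297.6 159.4] [339.4 216.8]
0.028 [297.6 153.7] [340.  211.4]
```

View pics/s10.png

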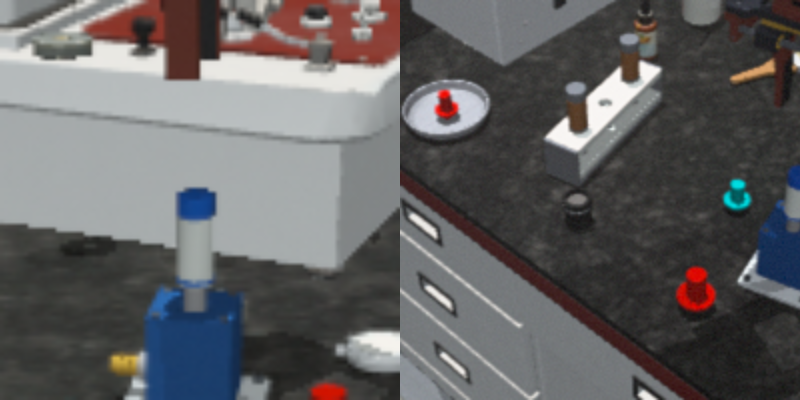

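The cap top is at side (299,158), which matches a 40 mm depth. The tube is upright and the plug is in the dish, so I'm handing in.

```bash
python3 -c "from station import *; print(job_done())"
```

```text
the job is handed in; nothing more can be done
None
```

I handed the job in: the red plug is in the dish, and the blue tube is in the port, pushed to the hard bottom about 40 mm below the mouth and released; the hand-in call gave no verdict.

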